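# Close the hasp and snap the seal cap on a gift case

## Robot

A 7-joint arm with a two-finger parallel gripper is mounted at the origin on the work surface. World frame = base frame: x ahead of the robot, y to its left, z up, the work surface at z = 0. Lengths are in mm, angles in rad, forces in N, time in s.
With the tool pointing down it reaches from about 425 to 875 mm from the base axis. Payload 8.4 kg.
Tool frame: the origin (TCP) lies on the centre line of the jaws, within the pads' length; the fingertips stand 25 mm ahead of it and the grasp point (between the pads) lies 6 mm ahead of it; z points along the fingers, y is the direction in which the jaws open and shut (so a half turn about z gives the same grasp; the last joint's range is limited). The gripper opens to 87 mm and grips with 3 to 60 N. Pads are 19 mm wide; open, the fingers measure 117 mm over their backs; the gripper's body (75 mm by 190 mm) begins 51 mm behind the grasp point.
Start: joints at [-1.311, 0.333, 0.04, 1.465, -0.013, 1.343, -0.059], TCP at [228.248, 608.578, 247.546] pointing down, gripper open.
Joint ranges: [-2.58, 2.58], [-0.38, 2.09], [-1.3, 1.39], [0.25, 2.4], [-1.5, 4.64], [0.08, 2.09], [-2.65, 2.65]. Speed limits (rad/s): [2.22, 2.22, 2.79, 2.79, 3.14, 3.14, 3.14].

## Interface

Orientations are given as a unit quaternion [x, y, z, w].
In Python, from cell import state, snapshot, hand_in gives the robot as it stands.
- The arm moves only by the tool step_arm, never from a script. Its argument "moves" is a list of rows, each a list of 3 entries, a list of its own where there are three numbers: the shift along the world's x, y, z in m, then the turn, a rotation vector about the world's x, y, z in degrees, then the opening, from -1 (shut) to 1 (fully open), so that 0 is half open. A call has 1 to 10 rows; each row is the pose to reach, as a shift and turn from the pose commanded when the call began; what a row does not reach only later rows make up. A row lasts 1/10 s, in which the tool goes at most 50 mm and 8.59 degrees, less where a joint would pass 70% of its speed; a pose out of reach is approached as far as the arm can. A call with a gripper value outside its range is refused whole. The fingers move at their own pace and stop on an object; "squeeze" is the grip in N (left out, the last holds). Time passes only in rows, so rows that repeat a pose let the fingers close. It gives the time, the measured TCP pose, the force and the opening at its end, in the units of the state.
- state(): the state, without advancing time (a new reading comes with each control period).
- snapshot(name): name is "scene" or "top"; returns a dict with "pixels" (420x560x3 uint8, blue, green, red), "vfov" (degrees; the focal length in pixels is half the picture's height over the tangent of half this angle, whatever the lens; pixels are square), "cx", "cy" (the principal point, pixels), "k1" (the pictures are not rectified: a ray, as slopes to the right and down, at radius r is drawn at 1 + k1 r^2 times it, then the intrinsics apply), "world_from_camera" (4x4, takes a point from camera to world coordinates). Camera axes: x right, y down, z forward; pixel columns grow to the right and rows downward; lengths in mm; the calibration is good to about 2 mm. A picture is of the moment at which its call begins. There is no depth.
- hand_in(): hands the job in, once; it reports no verdict.
The state is a dict: "clock": time; "joints": joint angles; "qd": joint speeds; "joint_torque": joint torques, N m; "tool_pos": TCP position; "eef_rot": TCP orientation; "contact_force": force on the tool from outside, world axes, zero at the start; "moment": the same for the moment, N m; "grip_width": finger opening in mm.
Only numpy, scipy, OpenCV 4.12 (cv2) and the standard library are available. Lean on these libraries where they do the work, as an engineer would, in place of code of your own. Each camera call takes 0.05 s, during which the arm holds its last target. There are 200 camera calls.

## Task

Lock the red gift case: swing the standing steel hasp over until it lies flat round the catch stud, then take the yellow cap, set it mouth down over the stud and press it until it snaps home flat on the hasp. Keep pressing firmly: finish with the gripper still pushing the cap down, not let go. Leave the other things on the table where they are.

Things in the scene. Friction and masses are not known exactly. Their poses are not given: they have to be found in the camera images.
- case: Fixed red gift case, 240 (its x) x 220 (its y) x 80 mm high, with two brown flat lid halves that meet along its x axis. Origin: centre of the underside; z up. Never moves. The hasp's hinge stands on its +y half and the catch stud on its -y half, each 28 mm from the seam.
- seat (a point): On the upright steel catch stud's axis, level with the closed hasp's top face, 8 mm above the lid; axes as the case. Stud: 13 mm thick, rises 21 mm above this. Four sprung brass noses reach 11 mm radius, 10 mm above this. They resist the pressed cap from its rim being 16 mm above this, at most about 12 N at 14 mm, nothing by 8 mm; then they pull it down until its rim rests on the hasp.
- hinge (a point): Middle of the hasp's hinge line, which runs along the case's x axis, 56 mm from the stud on its +y side and 6 mm above the lid.
- hasp (a joint): Angle of the hasp, rad: 0 lying flat on the catch (pointing to the case's -y), 1.57 standing upright, up to 2.5 leaning back. It is stiff enough to stay where it is left; it swings with under 1 N at its end.
- hasp_end (a point): Middle of the free end of the hasp, a steel plate 48 mm wide and 4 mm thick that reaches 84 mm from the hinge, with a 26 mm square hole that goes round the stud.
- cap_center (a point): Centre of the loose yellow plastic cap, half-way up: a round cup 38 mm in diameter, 40 mm high, 60 g, standing mouth down on the table; z up. The mouth is 18 mm wide, the hollow 31 mm deep; any turn about its axis fits. Its rim is 20 mm below this point, so fully home this point is 20 mm above the seat point.
- jar: Bystander: amber glass jar, 52 mm in diameter, 60 mm high; origin at the centre of its underside.
- tape: Bystander: brown roll, 60 mm in diameter, 24 mm high, lying flat; origin at the centre of its underside.
- bottle: Bystander: water bottle, 68 mm in diameter, 210 mm high; origin at the centre of its underside.
- carton: Bystander: brown carton 110 x 80 x 55 mm; origin at the centre of its underside.
- mug: Bystander: white mug, 80 mm in diameter, 90 mm high; origin at the centre of its underside.
Not all that is in view belongs to the job. There is more than one size of the part that bears cap_center; the job needs the largest.

How it is judged:
By the outcome, as a careful person would: the job done as asked, in the order asked, and still so for the second after the job is handed in, while the arm keeps its last pose, push and grip.
It also fails if it takes over 58 s, if anything falls off the work surface, if the arm or the gripper's body presses on something with over 40 N, if the wrist force passes 120 N, or if a joint passes its speed limit or range.

## Working session

There is one attempt and no reset: what is moved stays moved. The work goes in short steps, Python scripts to look and compute and a tool call to move; the robot and the scene stay as the last step left them, time stands still between calls to the robot, and variables do not carry over. Pictures are saved under pics/ and viewed, about 8 in all and at most 12, crops included, and the job is handed in when it is done.

Besides the shell and the picture viewer there is one more tool, called after ">>>" as name(argument=value, ...), one argument or row to a line, values as JSON. step_arm: Moves the arm, as the interface text tells. Its arguments: {"type":"object","properties":{"moves":{"type":"array"},"squeeze":{"type":"number"}},"required":["moves"]}

```bash
mkdir -p pics
cat > h.py <<'E'
import numpy as np, cv2, pickle
from cell import state, snapshot, hand_in
def cam(s):
    p=s["pixels"]; H=p.shape[0]; f=H/2/np.tan(np.radians(s["vfov"])/2)
    return f,s["cx"],s["cy"],s["k1"],np.array(s["world_from_camera"])
def ray(s,u,v):
    f,cx,cy,k,T=cam(s); d=np.array([(u-cx)/f,(v-cy)/f]); x=d.copy()
    for _ in range(30): x=d/(1+k*(x@x))
    return T[:3,3],T[:3,:3]@np.array([x[0],x[1],1])
def atz(s,u,v,z):
    o,d=ray(s,u,v); return o+d*(z-o[2])/d[2]
def proj(s,P):
    f,cx,cy,k,T=cam(s); c=T[:3,:3].T@(np.array(P,float)-T[:3,3]); x=c[:2]/c[2]; x=x*(1+k*(x@x)); return x*f+[cx,cy]
def tri(a,b):
    (o1,d1),(o2,d2)=ray(*a),ray(*b); A=np.stack([d1,-d2],1); t=np.linalg.lstsq(A,o2-o1,rcond=None)[0]
    p,q=o1+d1*t[0],o2+d2*t[1]; return (p+q)/2,np.linalg.norm(p-q)
def take(n,tag):
    s=snapshot(n); pickle.dump(s,open(f"{n}_{tag}.pkl","wb")); return s
def load(n,tag): return pickle.load(open(f"{n}_{tag}.pkl","rb"))
def crop(s,x0,y0,x1,y1,k,fn):
    cv2.imwrite(fn,cv2.resize(np.array(s["pixels"])[y0:y1,x0:x1],None,fx=k,fy=k,interpolation=cv2.INTER_CUBIC))
E
python3 - <<'E'
from h import *
for n in("scene","top"):
    s=take(n,"0"); crop(s,0,0,560,420,1.4,f"pics/{n}0.png"); print(n,s["vfov"],s["cx"],s["cy"],s["k1"],np.round(s["world_from_camera"],3).tolist())
print(state())
E
```

```text
scene 54.266566150096594 278.358189208857 214.87360161377313 -0.0966668661440433 [[0.337, 0.79, -0.512, 1003.066], [0.942, -0.287, 0.177, -114.789], [-0.007, -0.542, -0.84, 825.145], [0.0, 0.0, 0.0, 1.0]]
top 57.90458672535573 280.9730570841744 209.40037053216267 -0.04489875527226712 [[-0.024, -0.998, 0.056, 501.758], [-0.999, 0.023, -0.023, 78.637], [0.022, -0.057, -0.998, 1180.225], [0.0, 0.0, 0.0, 1.0]]
{'clock': 0.1, 'joints': array([-1.31116116,  0.33385199,  0.03986176,  1.46614354, -0.01337826,
        1.34328611, -0.05847457]), 'qd': array([ 0.00088087, -0.00164604,  0.00011612, -0.00271054,  0.00184013,
        0.00102098,  0.00067488]), 'joint_torque': array([ 4.11548739e-03, -6.57810688e+01,  1.34030398e+00, -4.04708397e+01,
       -5.96169219e-02,  4.09641839e-02,  3.30450632e-05]), 'tool_pos': array([228.16162919, 608.24852952, 246.75966705]), 'eef_rot': array([ 1.78443619e-01,  9.83949881e-01, -7.08179068e-04, -7.10443107e-05]), 'contact_force': array([-0.06188713,  0.53977014,  0.83738161]), 'moment': array([0.07482596, 0.02928376, 0.01592975]), 'grip_width': 86.76466397315612}
```

View pics/scene0.png

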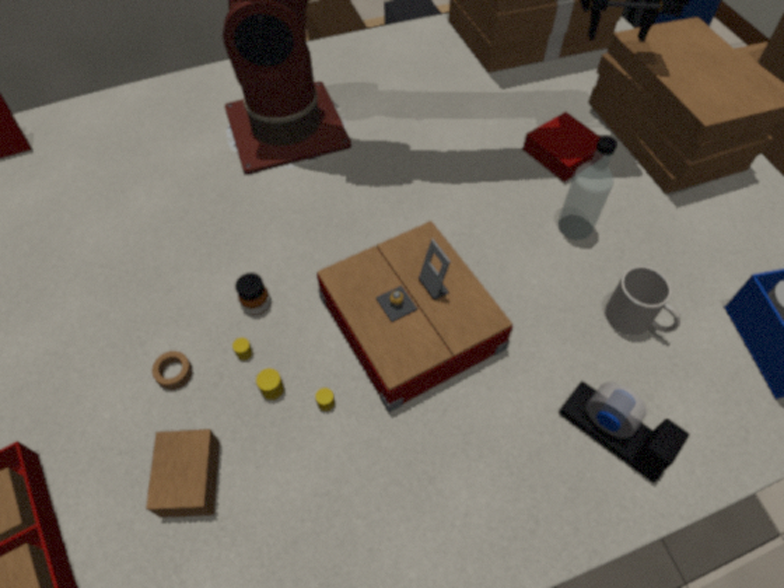

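View pics/top0.png

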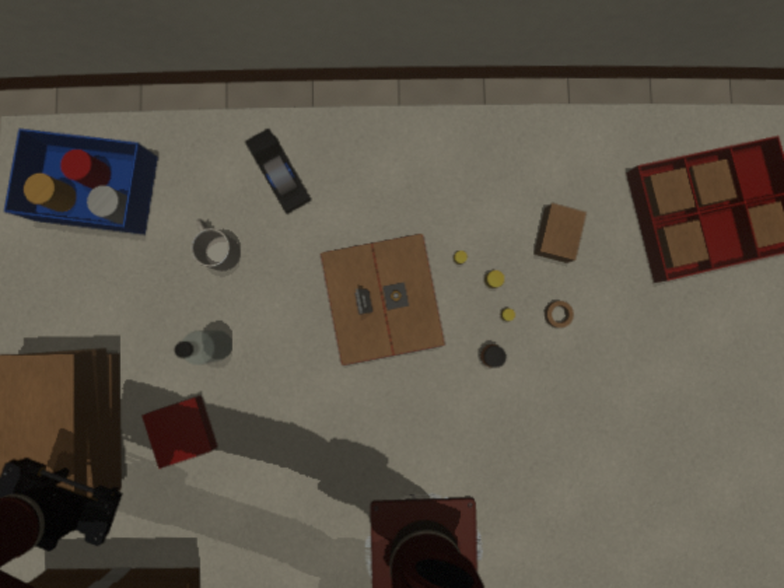

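Both views show three yellow caps. In the scene view they are at (242,348), (269,383) and (325,398); in the top view at (508,314), (495,279) and (460,257). The middle one looks largest. I'll check that in enlarged crops.

Run:
```python
from h import *
crop(load("scene","0"),160,155,370,300,3.8,"pics/sc.png"); crop(load("top","0"),220,160,375,265,5,"pics/tc.png")
```

```text
(no output)
```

View pics/sc.png

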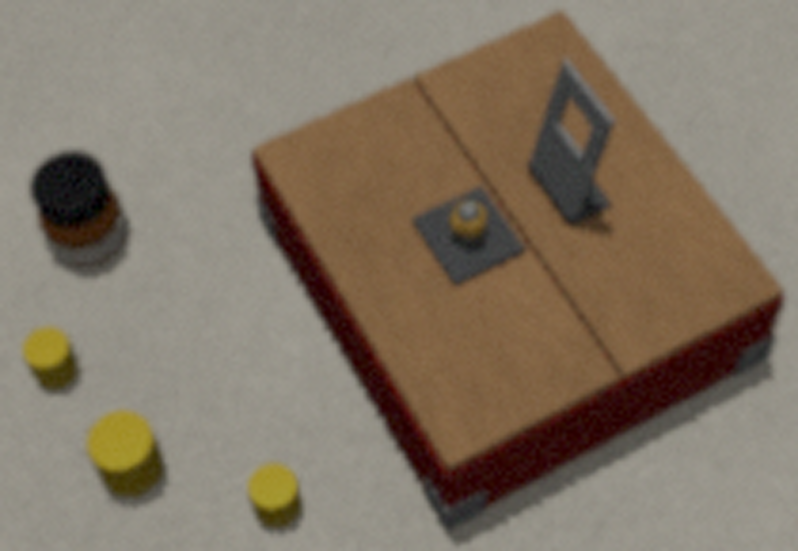

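View pics/tc.png

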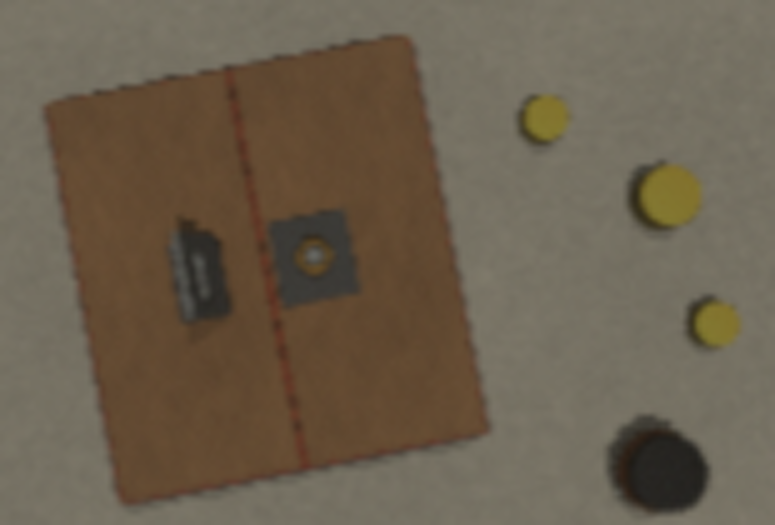

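The top crop has the largest cap at (670,196), about 62 px wide; the other two, at (545,118) and (716,324), are about 47 px. In the scene crop it is at (122,442), the stud top is at (468,208), and the hasp stands with its end corners at (568,62) and (611,124).

Run:
```python
from h import *
S,T=load("scene","0"),load("top","0")
s=lambda u,v:(S,160+(u+.5)/3.8-.5,155+(v+.5)/3.8-.5)
t=lambda u,v:(T,220+(u+.5)/5-.5,160+(v+.5)/5-.5)
P=lambda *a:np.round(a[0],1)
cs=[atz(*s(*c),80) for c in[(254,152),(562,11),(781,293),(447,467)]]
ct=[atz(*t(*c),80) for c in[(489,433),(123,503),(44,104),(409,36)]]
for n,c in(("s",cs),("t",ct)):
    c=np.array(c);print(n,np.round(c[:,:2],1).tolist(),"ctr",np.round(c.mean(0)[:2],1),[round(np.linalg.norm(c[i]-c[i-1]),1) for i in range(4)])
    e=(c[3]-c[0])+(c[2]-c[1]); print(" yaw of x edges",np.degrees(np.arctan2(e[1],e[0])))
    e=(c[1]-c[0])+(c[2]-c[3]); print(" yaw of y edges",np.degrees(np.arctan2(e[1],e[0])))
for n,a,b,z in(("stud",(468,208),(314,256),109),("cap",(122,442),(670,196),40),("seam0",(418,79),(304,468),80),("seam1",(620,374),(230,68),80)):
    print(n,P(atz(*s(*a),z)),P(atz(*t(*b),z)),"tri",[np.round(x,1) for x in tri(s(*a),t(*b))])
for x in(-24,24): pass
for n,a,b in(("e0",(568,62),(186,322)),("e1",(611,124),(176,232))): print(n,[np.round(x,1) for x in tri(s(*a),t(*b))])
for z in(150,160,170): print(z,P(atz(*s(568,62),z)),P(atz(*s(611,124),z)))
# model projection of hasp for several angles
c=(np.mean(cs,0)+np.mean(ct,0))/2;
```

```text
s [[458.3, -49.4], [419.5, 161.8], [651.4, 199.9], [686.6, -9.8]] ctr [554.   75.6] [np.float64(231.7), np.float64(214.8), np.float64(235.0), np.float64(212.7)]
 yaw of x edges 9.576559965366974
 yaw of y edges 99.98807079186281
t [[454.9, -50.1], [419.9, 162.2], [652.0, 203.8], [687.6, -10.0]] ctr [553.6  76.5] [np.float64(236.1), np.float64(215.2), np.float64(235.8), np.float64(216.7)]
 yaw of x edges 9.979336594882374
 yaw of y edges 99.39161150629216
stud [556.8  49.  109. ] [558.3  49.6 109. ] tri [array([558. ,  49.1, 110.8]), np.float64(1.0)]
cap [ 594.7 -169.1   40. ] [ 593.5 -169.1   40. ] tri [array([ 593.6, -169.4,   38.1]), np.float64(0.3)]
seam0 [439.9  59.3  80. ] [437.4  57.5  80. ] tri [array([437.8,  58.7,  77.8]), np.float64(2.5)]
seam1 [667.2  95.8  80. ] [670.8  95.1  80. ] tri [array([669.8,  94.7,  85.4]), np.float64(0.8)]
e0 [array([521.5, 119.9, 165.6]), np.float64(0.8)]
e1 [array([569.6, 124.4, 168.2]), np.float64(0.4)]
150 [509.9 125.1 150. ] [557.5 130.8 150. ]
160 [517.2 121.5 160. ] [564.1 127.2 160. ]
170 [524.5 118.  170. ] [570.7 123.5 170. ]
```

>>> step_arm(
  moves=[
    [[0,0,0.045],[0,0,8],-1],
    [[0.03,-0.04,0.045],[0,0,16],-1],
    [[0.06,-0.08,0.045],[0,0,24],-1],
    [[0.09,-0.12,0.045],[0,0,30.2],-1],
    [[0.12,-0.16,0.045],[0,0,30.2],-1],
    [[0.145,-0.2,0.045],[0,0,30.2],-1],
    [[0.17,-0.24,0.045],[0,0,30.2],-1],
    [[0.195,-0.28,0.045],[0,0,30.2],-1],
    [[0.22,-0.32,0.045],[0,0,30.2],-1],
    [[0.245,-0.36,0.045],[0,0,30.2],-1],
  ],
  squeeze=10,
)

```text
clock: 1.1
tool_pos: [473.8, 246.7, 292.4]
eef_rot: [-0.084, 0.996, 0.0, -0.0]
contact_force: [0.8, 0.7, 0.1]
grip_width: 15.3
```

>>> step_arm(
  moves=[
    [[0.035,-0.03,0],[0,0,0],-1],
    [[0.067,-0.065,0],[0,0,0],-1],
    [[0.067,-0.094,0],[0,0,0],-1],
    [[0.067,-0.094,-0.04],[0,0,0],-1],
    [[0.067,-0.094,-0.08],[0,0,0],-1],
    [[0.067,-0.094,-0.115],[0,0,0],-1],
    [[0.067,-0.094,-0.14],[0,0,0],-1],
    [[0.067,-0.094,-0.143],[0,0,0],-1],
    [[0.067,-0.094,-0.143],[0,0,0],-1],
  ],
)

```text
clock: 2.0
tool_pos: [540.1, 154.5, 149.5]
eef_rot: [-0.084, 0.996, -0.0, -0.001]
contact_force: [0.6, -0.2, 0.4]
grip_width: 0.9
```

Run:
```python
from h import *
s=take("scene","1"); t=take("top","1"); print(state()["tool_pos"],state()["grip_width"])
a=cv2.resize(np.array(s["pixels"])[130:290,220:380],None,fx=2.5,fy=2.5,interpolation=2);b=cv2.resize(np.array(t["pixels"])[140:300,200:360],None,fx=2.5,fy=2.5,interpolation=2)
cv2.imwrite("pics/p1.png",np.hstack([a,b]))
```

```text
[541.11638747 154.85137159 151.1193127 ] 0.22165387287539412
```

View pics/p1.png

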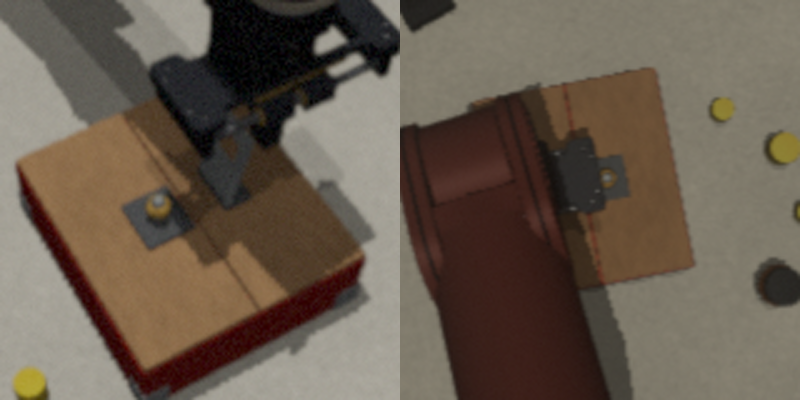

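Left panel: the fingers are behind the standing hasp at about (235,150), and the stud at (158,205) is clear. Next I swing the hasp along its arc.

>>> step_arm(
  moves=[
    [[0.002,-0.012,0],[0,0,0],-1],
    [[0.004,-0.023,0],[0,0,0],-1],
    [[0.0055,-0.0325,0],[0,0,0],-1],
    [[0.007,-0.042,-0.003],[0,0,0],-1],
    [[0.0085,-0.0505,-0.0065],[0,0,0],-1],
    [[0.01,-0.058,-0.0115],[0,0,0],-1],
    [[0.011,-0.064,-0.019],[0,0,0],-1],
    [[0.0115,-0.068,-0.0275],[0,0,0],-1],
    [[0.012,-0.07,-0.034],[0,0,0],-1],
    [[0.012,-0.07,-0.036],[0,0,0],-1],
  ],
)

```text
clock: 3.1
tool_pos: [552.0, 84.0, 113.3]
eef_rot: [-0.084, 0.996, -0.0, -0.001]
contact_force: [-6.6, -3.2, 20.0]
grip_width: 0.6
```

>>> step_arm(
  moves=[
    [[0,0,-0.0005],[0,0,0],-1],
    [[0,0,-0.001],[0,0,0],-1],
    [[0,0,-0.001],[0,0,0],-1],
  ],
)

```text
clock: 3.4
tool_pos: [552.0, 84.0, 113.3]
eef_rot: [-0.084, 0.996, -0.0, -0.0]
contact_force: [-6.5, -4.2, 16.5]
grip_width: 0.5
```

>>> step_arm(
  moves=[
    [[0,0,0.04],[0,0,0],-1],
    [[0,0,0.08],[0,0,0],0],
    [[0.005,-0.04,0.11],[0,0,0],0.6],
    [[0.012,-0.085,0.11],[0,0,0],0.6],
    [[0.02,-0.13,0.11],[0,0,0],0.6],
    [[0.028,-0.175,0.11],[0,0,0],0.6],
    [[0.035,-0.215,0.11],[0,0,0],0.6],
    [[0.0415,-0.2535,0.11],[0,0,0],0.6],
    [[0.0415,-0.2535,0.07],[0,0,0],0.6],
    [[0.0415,-0.2535,0.04],[0,0,0],0.6],
  ],
)

```text
clock: 4.4
tool_pos: [593.5, -170.4, 150.8]
eef_rot: [-0.083, 0.997, -0.0, -0.0]
contact_force: [-0.5, 1.5, -0.9]
grip_width: 64.0
```

Run:
```python
from h import *
s=take("scene","2"); t=take("top","2"); print(state()["tool_pos"],state()["grip_width"])
a=cv2.resize(np.array(s["pixels"])[150:310,160:360],None,fx=2,fy=2.5*.8,interpolation=2);b=cv2.resize(np.array(t["pixels"])[140:300,220:420],None,fx=2,fy=2,interpolation=2)
cv2.imwrite("pics/p2.png",np.hstack([a,b]))
```

```text
[ 591.19645191 -167.95063733  147.92322937] 67.45086462126082
```

View pics/p2.png

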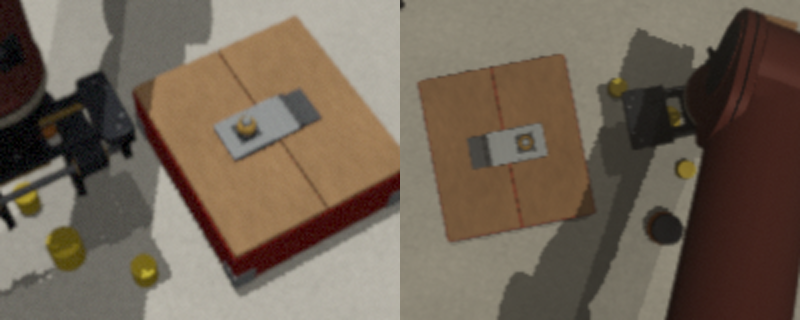

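The hasp lies flat with the stud through its hole, at (247,127) in the left panel. The open gripper is above the large cap at (66,248). I go down to grasp it.

>>> step_arm(
  moves=[
    [[0,0,-0.04],[0,0,0],0.6],
    [[0,0,-0.08],[0,0,0],0.6],
    [[0,0,-0.105],[0,0,0],0.6],
    [[0,0,-0.119],[0,0,0],0.6],
    [[0,0,-0.119],[0,0,0],0.6],
    [[0,0,-0.119],[0,0,0],-1],
    [[0,0,-0.119],[0,0,0],-1],
    [[0,0,-0.119],[0,0,0],-1],
    [[0,0,-0.119],[0,0,0],-1],
    [[0,0,-0.119],[0,0,0],-1],
  ],
  squeeze=40,
)

```text
clock: 5.5
tool_pos: [594.0, -169.0, 34.1]
eef_rot: [-0.084, 0.996, -0.0, 0.0]
contact_force: [0.4, 0.5, 4.1]
grip_width: 37.6
```

>>> step_arm(
  moves=[
    [[0,0,0],[0,0,0],-1],
    [[0,0,0],[0,0,0],-1],
  ],
)

```text
clock: 5.7
tool_pos: [594.0, -168.9, 34.0]
eef_rot: [-0.084, 0.996, 0.0, 0.0]
contact_force: [-1.0, 1.0, 6.7]
grip_width: 37.0
```

>>> step_arm(
  moves=[
    [[0,0,0.03],[0,0,0],-1],
    [[0,0,0.07],[0,0,0],-1],
    [[0,0,0.11],[0,0,0],-1],
    [[-0.003,0.018,0.13],[0,0,0],-1],
    [[-0.01,0.058,0.13],[0,0,0],-1],
    [[-0.017,0.103,0.13],[0,0,0],-1],
    [[-0.024,0.148,0.13],[0,0,0],-1],
    [[-0.031,0.19,0.13],[0,0,0],-1],
    [[-0.0355,0.2155,0.13],[0,0,0],-1],
    [[-0.0355,0.2185,0.13],[0,0,0],-1],
  ],
)

```text
clock: 6.7
tool_pos: [557.3, 54.2, 163.2]
eef_rot: [-0.087, 0.996, 0.001, -0.0]
contact_force: [0.2, 0.7, -0.4]
grip_width: 37.4
```

>>> step_arm(
  moves=[
    [[0,0,0],[0,0,0],-1],
    [[0,0,0],[0,0,0],-1],
    [[0,0,0],[0,0,0],-1],
  ],
)

```text
clock: 7.0
tool_pos: [558.4, 47.9, 163.5]
eef_rot: [-0.083, 0.997, -0.0, -0.0]
contact_force: [-0.5, -0.4, 0.1]
grip_width: 37.3
```

Run:
```python
from h import *
s=take("scene","3"); t=take("top","3")
for n,P in(("stud",(558,49.2,109)),("rim c",(558,49.2,130))): print(n,proj(s,P),proj(s,P)*6-np.array([210,160])*6)
crop(s,210,160,330,255,6,"pics/p3.png"); print(state()["tool_pos"],state()["grip_width"])
```

```text
stud [283.0656398  209.80970431] [438.39383881 298.85822587]
rim c [283.08821128 204.16110718] [438.5292677  264.96664306]
[558.40598495  48.24915952 163.51632603] 37.126958960401424
```

View pics/p3.png

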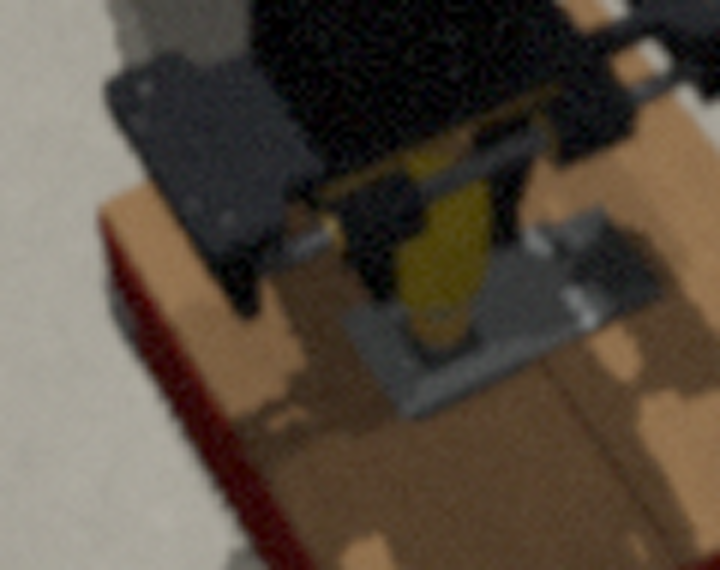

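The cap hangs above the stud, but it may sit a little to the right: its edges at x=396 and 492 centre on 444, while the stud centres on 439. I'll check that with numbers.

Run:
```python
from h import *
s=load("scene","3"); p=np.array(s["pixels"]).astype(int); p=cv2.GaussianBlur(p.astype(np.float32),(3,3),0)
for v in range(192,222,2):
    d=p[v,270:300]; y=d[:,2]-d[:,0]   # R-B
    print(v," ".join(f"{int(a):d}" for a in y))
a=np.linspace(0,2*np.pi,180)
for c in((558,49.2),(558.4,48.2)):
    for z in(130,145):
        q=np.array([proj(s,(c[0]+19*np.cos(t),c[1]+19*np.sin(t),z)) for t in a]); print(c,z,"cols",q[:,0].min(),q[:,0].max(),"rows",q[:,1].min(),q[:,1].max())
q=np.array([proj(s,(558+6.5*np.cos(t),49.2+6.5*np.sin(t),95)) for t in a]); print("stud cols",q[:,0].min(),q[:,0].max())
# stud center from image 2 (hasp down)
T=load("top","2"); S=load("scene","2")
for n,i,c in(("s",S,(283,210)),("t",T,(282,211))):
    print(n); d=np.array(i["pixels"]).astype(int)[c[1]-9:c[1]+9,c[0]-9:c[0]+10]; print(d[:,:,2]-d[:,:,0])
```

```text
192 0 0 0 -1 -3 -4 -3 -2 -4 -3 0 4 9 17 27 37 45 53 58 58 51 33 11 1 0 6 20 38 50 57
194 -2 -3 -3 -3 -3 -3 -2 -4 -5 -1 10 26 44 56 60 62 63 63 63 64 57 36 15 4 2 11 29 46 55 58
196 -1 0 -2 -4 -4 -5 -6 -5 -1 6 22 42 56 63 64 64 63 63 65 63 52 35 16 3 2 12 29 42 45 43
198 -2 -1 0 0 -1 -1 -1 1 7 15 30 49 60 62 62 63 65 64 62 59 51 34 15 4 1 4 10 14 12 9
200 -3 -3 -2 0 0 4 14 26 38 48 56 63 66 64 62 60 59 59 60 59 50 31 12 2 0 0 0 0 0 0
202 0 0 -1 -1 4 17 34 48 56 60 63 64 61 60 62 63 62 60 58 55 44 25 8 0 0 0 -1 -1 -2 -1
204 1 -1 0 0 4 17 38 54 60 62 63 63 60 60 62 61 59 58 57 51 38 19 5 0 -1 -1 -1 -1 -1 -1
206 10 0 0 0 4 18 36 52 59 61 62 61 59 60 60 61 62 61 57 46 28 9 0 -1 -1 -1 0 0 0 0
208 20 11 3 0 3 14 31 49 58 60 61 59 59 61 62 61 58 52 43 28 12 1 -1 -2 -1 0 0 0 -1 -1
210 14 9 4 1 1 5 17 34 48 55 56 53 50 49 49 48 44 35 22 8 1 -1 -1 -1 -1 -1 -1 -1 0 0
212 1 0 -1 -1 0 0 2 11 27 40 42 36 30 28 31 35 37 31 16 4 0 0 0 -1 -1 -2 -1 0 -1 -1
214 -1 -1 0 0 0 0 1 8 22 37 45 44 42 42 43 44 40 27 11 1 -2 -2 -1 -1 -1 -1 -1 -1 -1 -1
216 0 0 0 0 0 -1 0 2 9 17 26 33 36 37 36 33 25 14 5 0 -1 -2 -
[... 2089 characters left out ...]
 9 27 51 56 53 43 20  8  6  8  7  8 19]
 [ 7  7  8  8  8  8 22 45 44 24 20 41 45 18  9  8  7  7 12]
 [ 7  7  9  8  8 12 41 44 17  9 10 25 51 36  9  7  6  8  9]
 [ 8  8  8  8  7 14 47 53 21  8 10 24 51 38 11  7  7  6  8]
 [ 8  8  8  8  8 11 41 52 30 18 20 38 46 22  6  7  7  7  9]
 [ 8  8  7  7  7  8 20 44 55 57 62 61 38 12  6  6  7  7  8]
 [ 8  7  9  8  8  6  8 16 40 55 55 39 16  7  7  8  8  8  8]
 [ 8  7  8  8  7  6  6  7 10 13 12  9  8  7  7  8  7  8  7]
 [ 8  7  7  7  7  7  6  6  6  7  8  7  8  8  8  8  8  7  8]
 [ 7  7  7  7  7  6  6  7  8  7  8  8  8  8  8  6  6  8  9]
 [ 7  7  8  7  7  7  7  7  7  7  8  8  8  9 11 11 13 17 25]
 [ 8  8  8  7  7  7  8  8  9 10 12 15 19 25 30 38 46 52 53]]
```

The measured y is about 1 mm short, and the rim ellipse agrees. I correct y by +1 mm and lower until the rim is about level with the stud top, watching the force.

>>> step_arm(
  moves=[
    [[0,0.001,-0.008],[0,0,0],-1],
    [[0,0.001,-0.016],[0,0,0],-1],
    [[0,0.001,-0.02],[0,0,0],-1],
    [[0,0.001,-0.022],[0,0,0],-1],
    [[0,0.001,-0.024],[0,0,0],-1],
    [[0,0.001,-0.024],[0,0,0],-1],
  ],
)

```text
clock: 7.7
tool_pos: [558.2, 50.6, 139.4]
eef_rot: [-0.084, 0.996, -0.0, -0.0]
contact_force: [0.4, -0.0, -0.8]
grip_width: 37.0
```

Run:
```python
from h import *
x=state(); print(x["tool_pos"],x["contact_force"],x["moment"],x["grip_width"])
T=load("top","2"); S=load("scene","2"); print(atz(T,281.9,210.6,109),atz(S,283,210.1,109),atz(T,282.4,210.75,98))
```

```text
[558.19828991  50.58668142 139.35105503] [ 0.37994914 -0.01861217 -0.79658463] [ 0.06710276 -0.0045124   0.01603093] 37.005399854401674
[558.91011225  50.95729614 109.        ] [558.63833176  48.82085934 109.        ] [559.03559003  49.25533401  98.        ]
```

>>> step_arm(
  moves=[
    [[0.0003,-0.0005,-0.0015],[0,0,0],-1],
    [[0.0003,-0.0005,-0.003],[0,0,0],-1],
    [[0.0003,-0.0005,-0.0045],[0,0,0],-1],
    [[0.0003,-0.0005,-0.0045],[0,0,0],-1],
  ],
  squeeze=55,
)

```text
clock: 8.1
tool_pos: [559.2, 50.4, 136.0]
eef_rot: [-0.084, 0.996, 0.0, 0.001]
contact_force: [-1.9, 0.7, 7.3]
grip_width: 36.8
```

>>> step_arm(
  moves=[
    [[0,0,-0.0015],[0,0,0],-1],
    [[0,0,-0.003],[0,0,0],-1],
    [[0,0,-0.0045],[0,0,0],-1],
    [[0,0,-0.006],[0,0,0],-1],
    [[0,0,-0.0075],[0,0,0],-1],
    [[0,0,-0.0075],[0,0,0],-1],
  ],
)

```text
clock: 8.7
tool_pos: [558.7, 50.4, 127.4]
eef_rot: [-0.084, 0.996, 0.0, 0.0]
contact_force: [1.6, 1.2, -1.9]
grip_width: 36.9
```

>>> step_arm(
  moves=[
    [[0,0,-0.0015],[0,0,0],-1],
    [[0,0,-0.003],[0,0,0],-1],
    [[0,0,-0.0045],[0,0,0],-1],
    [[0,0,-0.0055],[0,0,0],-1],
    [[0,0,-0.0065],[0,0,0],-1],
    [[0,0,-0.0065],[0,0,0],-1],
  ],
)

```text
clock: 9.3
tool_pos: [558.4, 49.8, 121.8]
eef_rot: [-0.084, 0.996, 0.0, -0.0]
contact_force: [-5.1, -0.1, 8.7]
grip_width: 36.9
```

>>> step_arm(
  moves=[
    [[0,0,-0.0007],[0,0,0],-1],
    [[0,0,-0.0014],[0,0,0],-1],
    [[0,0,-0.0014],[0,0,0],-1],
    [[0,0,-0.0014],[0,0,0],-1],
  ],
)

```text
clock: 9.7
tool_pos: [558.5, 49.8, 121.5]
eef_rot: [-0.084, 0.996, 0.0, 0.0]
contact_force: [-8.7, -1.8, 19.8]
grip_width: 36.9
```

Run:
```python
from h import *
s=take("scene","4"); x=state(); print(x["tool_pos"],x["contact_force"],x["grip_width"])
i=np.array(s["pixels"])[160:270,210:340]; i=np.clip(i.astype(float)*1.8,0,255).astype(np.uint8)
cv2.imwrite("pics/p4.png",cv2.resize(i,None,fx=5,fy=5,interpolation=2))
for z in(88,92,96):
    q=np.array([proj(s,(558.5+19*np.cos(t),49.5+19*np.sin(t),z)) for t in np.linspace(0,6.28,90)]); print(z,"rim bottom crop row",(q[:,1].max()-160)*5,"cols",(q[:,0].min()-210)*5,(q[:,0].max()-210)*5)
```

```text
[558.5262368   49.74727718 121.4766372 ] [-8.86727545 -1.66423974 19.64248778] 36.720719443412165
88 rim bottom crop row 314.68880023963237 cols 321.8570516357016 410.7101552302825
92 rim bottom crop row 309.6986139069078 cols 321.71058664048275 410.9059323627568
96 rim bottom crop row 304.66925841701186 cols 321.56301356114085 411.103140434482
```

View pics/p4.png

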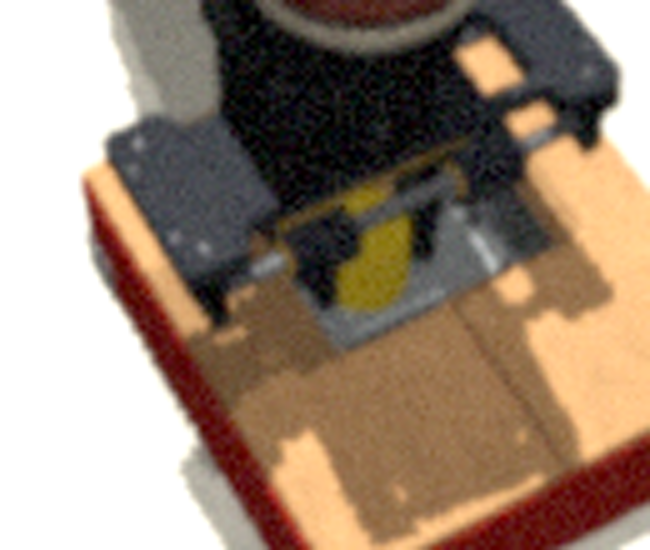

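The cap's rim is at row ~313, against 314.7 predicted for fully home, and no gap shows. I add a little more push and let it hold.

>>> step_arm(
  moves=[
    [[0,0,-0.0008],[0,0,0],-1],
    [[0,0,-0.0008],[0,0,0],-1],
    [[0,0,-0.0008],[0,0,0],-1],
    [[0,0,-0.0008],[0,0,0],-1],
  ],
)

```text
clock: 10.15
tool_pos: [558.6, 49.7, 121.3]
eef_rot: [-0.084, 0.996, 0.001, 0.0]
contact_force: [-11.6, -1.0, 26.3]
grip_width: 36.8
```

Run:
```python
from h import *
x=state(); print(x["clock"],x["tool_pos"],x["contact_force"],x["grip_width"])
if 15<x["contact_force"][2]<36 and x["tool_pos"][2]>120: print(hand_in())
```

```text
10.15 [558.60123841  49.74552672 121.31760729] [-11.5856768   -1.04838189  26.31569641] 36.837398451029735
the job is handed in; nothing more can be done
None
```

The case is locked and I have handed the job in at 10.15 s, with the gripper still holding the cap and pushing it down with about 26 N.

- **Hasp:** I swung it over with the closed fingers. The pictures show it lying flat with the stud through its hole.
- **Cap:** I took the largest of the three yellow caps (37–38 mm across in the grip) and set it over the stud. The force rose to about 7 N at the noses, then turned to a slight pull of about 2 N as the cap snapped past. It then stopped against the hasp.
- **Last checks:** From the tool height the rim is about 88 mm above the table, level with the hasp's top face. In the last picture the rim is within about 2 enlarged pixels (about 1 mm) of where fully home should be.
- **What disagreed:** There is a sideways force of about 12 N along x at the end, so the cap sits slightly off-centre on the stud. The two cameras differed by up to about 2 mm on the stud's y position. I did not take a final picture of the other things on the table; the route was planned to clear them.

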